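Set the specimen spindle's flat to the pointer and hold its collar on the flat

TASK

Pinch the bare upright spindle across its set-screw flat and turn it until the flat, felt under a fingertip, faces the same way as the little pointer ridge on the bearing block. Then fetch the loose collar, slip it level over the top of the spindle with its set-screw squarely over the flat and the whole collar beside the flat, and finish still holding it there, hanging from your fingers about midway along the flat, with the flat still at the pointer. Leave the wood sample, the objective, the dish and the screwdriver alone.

Things in the scene. Friction and masses are not known exactly. Their poses are not given: they have to be found in the camera images.
- bearing: Fixed dark steel bearing block 90 x 90 mm, 70 mm tall, foot 130 x 60 x 12 mm; origin at the centre of its underside, on the spindle's axis; only position and yaw vary. Aluminium boss (48 mm diameter, top at 78 mm) round the spindle; the pointer, an aluminium ridge 20 x 10 x 6 mm on the block's top, runs from the boss towards the block's own -x.
- spindle (a joint): Turn of the plain steel spindle in its bearing, rad, positive anticlockwise seen from above; 0 when the flat faces the pointer. Turns freely between -2.6 and 2.6 with light friction (about 0.06 N m) and stays where it is left. The spindle starts turned by 0.5 to 1.5.
- flat (a point): Set-screw flat on the steel spindle, 20 mm wide, 50 mm tall, up to the spindle's top; origin at the middle of the face, 120 mm above the bench. Its own -x points out of the face. The spindle is 26 mm in diameter, the flat 8 mm from its axis: 21 mm across the flat. Below the flat the spindle is fully round.
- spindle_top (a point): Centre of the spindle's top end, on its axis, 145 mm above the bench (the top 3 mm are chamfered by 1.5 mm).
- collar: Loose aluminium collar flat on the bench: outer diameter 48, bore 30, height 24 mm, 75 to 155 g; origin at the centre of its underside, z up. Set-screw along its own -x at 12 mm height: black thumb head 16 mm in diameter, ending 39 mm from the axis; inside, a 6 mm wide tip reaches to 10 mm from the axis, so it passes the spindle only with the screw over the flat (2 mm clearance).
- screw_tip (a point): Middle of the set-screw's inner tip, in the collar's frame 10 mm along -x and 12 mm up.
- sample: Bystander: dark wood sample block 70 x 55 x 40 mm, origin under its centre.
- objective: Bystander: upright black and white microscope objective, 56 mm diameter, 61 mm tall, origin under its centre.
- dish: Bystander: shallow white dish, 90 mm diameter, 16 mm tall, origin under its centre.
- driver: Bystander: screwdriver lying flat on the bench.
Things that resemble listed ones, but are neither listed nor needed, are in the scene too. What is shaped like the collar but pink or red is not meant. Of the things that look like the bearing, the smaller one is meant.

How it is judged:
On the way:
1. the fingers press on the flat while it faces the pointer (within 0.2 rad), the collar not yet on the spindle (value of joint spindle between -0.2 and 0.2 rad and contact force between the fingers and flat_face above 1 N and horizontal distance between collar and spindle_top above 0.06 m), for 0.2 s.
At the end, for the whole second after the job is handed in: Collar gripped (over 1 N), still, level (0.12 rad), on the spindle axis (5 mm), screw over the flat (5 mm, 0.26 rad), its tip 13 mm above to 15 mm below the flat's middle, not on the bearing, under 15 N on the flat; flat at the pointer within 0.25 rad (value of joint spindle between -0.25 and 0.25 rad and horizontal distance between collar and spindle_top below 0.005 m and x of screw_tip in the frame of flat between -0.008 and 0.002 m and y of screw_tip in the frame of flat between -0.005 and 0.005 m and z of screw_tip in the frame of flat between -0.015 and 0.013 m and angle between the x axis of collar and the x axis of flat, either way round below 0.26 rad and angle between collar's own z axis and vertical below 0.12 rad and contact force between the fingers and collar above 1 N and contact force between collar and bearing below 0.2 N and contact force between collar and flat_face below 15 N and linear speed of collar below 0.02 m/s); the arm keeps its last pose, push and grip.
It fails at once if a bystander is pushed more than 30 mm (distance of any of sample, objective, dish, driver from where it was at the start of the episode above 0.03 m).
It also fails if it takes over 61 s, if anything falls off the work surface, if the arm or the gripper's body presses on something with over 40 N, if the wrist force passes 120 N, or if a joint passes its speed limit or range.

ROBOT

A 6-joint arm with a two-finger parallel gripper is mounted at the origin on the work surface. World frame = base frame: x ahead of the robot, y to its left, z up, the work surface at z = 0. Lengths are in m, angles in rad, forces in N, time in s.
With the tool pointing down it reaches from about 0.4 to 0.825 m from the base axis. Payload 7 kg.
Tool frame: the origin (TCP) lies midway between the tips of the shut fingers; the grasp point (between the pads) lies hold_point_z behind it (hold_point_z is the distance from the TCP to the grasp point, in m); z points along the fingers, y is the line along which they close (so a half turn about z gives the same grasp; the last joint's range is limited). The gripper opens to 88 mm and grips with 3 to 60 N. Pads are 19 mm wide; open, the fingers measure 130 mm over their backs; the gripper's body (78 mm by 193 mm) begins 47 mm behind the grasp point.
Start: joints at [-0.982, 0.359, 0.012, 0, -1.224, -0.288], TCP at [0.2, -0.645, 0.227] pointing down, gripper open.
Joint ranges: [-3.07, 3.07], [-1.43, 2.12], [-1.02, 1.25], [-3.03, 1.67], [-3.05, -0], [-3.03, 3.03]. Speed limits (rad/s): [2.39, 2.39, 3.01, 3.14, 3.14, 3.14].

INTERFACE

Orientations are given as [roll, pitch, yaw] about the fixed x, y, z axes, in that order (R = Rz(yaw) Ry(pitch) Rx(roll)).
In Python, from station import * gives the robot as it stands.
- The arm moves only by the tool apply_moves, never from a script. Its argument "steps" is a list of rows, each an object with "translation": the shift along the world's x, y, z scaled (see below), a list of three; "rotation": the turn, a rotation vector about the world's x, y, z scaled (see below), a list of three. A call has exactly 10 rows; each row is the pose to reach, as a shift and turn from the pose commanded when the call began; what a row does not reach only later rows make up. The controller multiplies each number of a shift by 250 mm and each number of a turn by 30 degrees. A row lasts 1/12 s, in which the tool goes at most 41.7 mm and 7.16 degrees, less where a joint would pass 70% of its speed; a pose out of reach is approached as far as the arm can. A call with a number of a shift or a turn outside -1 to 1 is refused whole. A call with a gripper value outside its range is refused whole. "jaw" is the closure, from -1 (fully open) to 1 (shut), so that 0 is half open, set as the call begins (left out, the last holds). The fingers move at their own pace and stop on an object; "newtons" is the grip in N (left out, the last holds). Time passes only in rows, so rows that repeat a pose let the fingers close, or fill a call up. It gives the time, the measured TCP pose, the force, the opening and the grip force at its end, in the units of the state.
- get_state(): the state, without advancing time (a new reading comes with each control period).
- grab_frame(name): name is "scene" or "top" or "wrist"; returns the picture (400x640x3 uint8, blue, green, red); there is no depth.
- camera_model(name): a dict with "fx", "fy", "cx", "cy" (pixels), "k1" (the pictures are not rectified: a ray, as slopes to the right and down, at radius r is drawn at 1 + k1 r^2 times it, then the intrinsics apply), "xyz" and "rotation" of the camera in the world. Camera axes: x right, y down, z forward; pixel columns grow to the right and rows downward; lengths in m; the calibration is good to about 2 mm. A picture is of the moment at which its call begins: read the wrist's pose just before it. camera_model takes no time and is no camera call; for the wrist camera it gives the pose at the moment of the call.
- job_done(): hands the job in; it is judged then, once.
The state is a dict: "t": time; "q": joint angles; "qd": joint speeds; "joint_efforts": joint torques, N m; "eef_pos": TCP position; "ee_rot": TCP orientation; "force": force on the tool from outside, world axes, zero at the start; "moment": the same for the moment, N m; "width": finger opening in m; "gripper_force": force on a finger pad.
Only numpy, scipy, OpenCV 4.12 (cv2) and the standard library are available. Lean on these libraries where they do the work, as an engineer would, in place of code of your own. Each camera call takes 0.05 s, during which the arm holds its last target. There are 200 camera calls.

## Working session

There is one attempt and no reset: what is moved stays moved. The work goes in short steps, Python scripts to look and compute and a tool call to move; the robot and the scene stay as the last step left them, time stands still between calls to the robot, and variables do not carry over. Pictures are saved under pics/ and viewed, at most 10 in all, crops included, and the job is handed in when it is done.

Besides the shell and the picture viewer there is one more tool, called after "Request:" as a command line: name --argument value ..., lists and objects as JSON in quotes. apply_moves: Moves the arm, as the interface text tells. Shifts and turns lie within -1 to 1; 1 stands for 250 mm of shift or 30 degrees of turn. Its arguments: {"type":"object","properties":{"steps":{"type":"array"},"jaw":{"type":"number"},"newtons":{"type":"number"}},"required":["steps"]}

```bash
mkdir -p pics; python3 - <<'E'
from station import *
import cv2,numpy as np
s=get_state();print(s)
for n in("scene","top"):
    cv2.imwrite(f"pics/{n}0.png",grab_frame(n));print(n,camera_model(n))
print(camera_model("wrist"))
E
```

```text
{'t': 0.0, 'q': array([-9.81937606e-01,  3.59379205e-01,  1.10496565e-02, -3.05502366e-04,
       -1.22408823e+00, -2.88133516e-01]), 'qd': array([ 1.60294647e-05, -8.42434545e-04, -2.60085143e-04,  9.57758645e-04,
       -1.32920529e-03,  7.42781929e-04]), 'joint_efforts': array([ 7.56708178e-04, -5.82724249e+01,  2.93054527e+01,  6.99665576e+00,
        7.05490995e-03, -1.89223783e-04]), 'eef_pos': array([ 0.19978147, -0.6442505 ,  0.22563169]), 'ee_rot': array([ 3.13995644e+00, -1.85442365e-04, -2.84097134e+00]), 'force': array([-1.06102444,  0.46449835,  0.30948428]), 'moment': array([-0.0323052 ,  0.03539553, -0.04729126]), 'gripper_force': 0.0, 'width': 0.08773249336820486}
scene {'fx': 373.99056176037334, 'fy': 373.99056176037334, 'cx': 320.7377289309802, 'cy': 198.2097994054946, 'k1': 0.000577211683032318, 'xyz': array([ 1.11013881, -0.76568787,  0.71368086]), 'rotation': array([-2.12686505, -0.01319437,  0.65651747])}
top {'fx': 392.3232233136334, 'fy': 392.3232233136334, 'cx': 322.3157084000863, 'cy': 199.4489326132767, 'k1': -0.08856868559397031, 'xyz': array([ 0.46760098, -0.01442046,  1.15032027]), 'rotation': array([-3.07328296,  0.0114582 , -1.57610108])}
{'fx': 312.98248800662657, 'fy': 312.98248800662657, 'cx': 319.1744559309178, 'cy': 203.11496341841095, 'k1': -0.061259868579198296, 'xyz': array([ 0.13653121, -0.66374641,  0.38303875]), 'rotation': array([ 2.89475452e+00, -1.80329072e-03,  1.87192747e+00])}
```

View pics/top0.png

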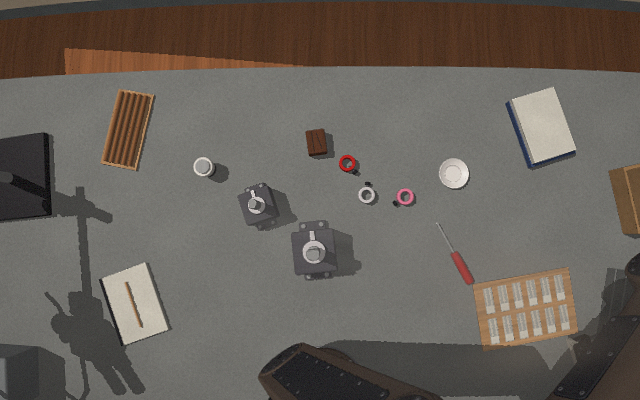

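View pics/scene0.png

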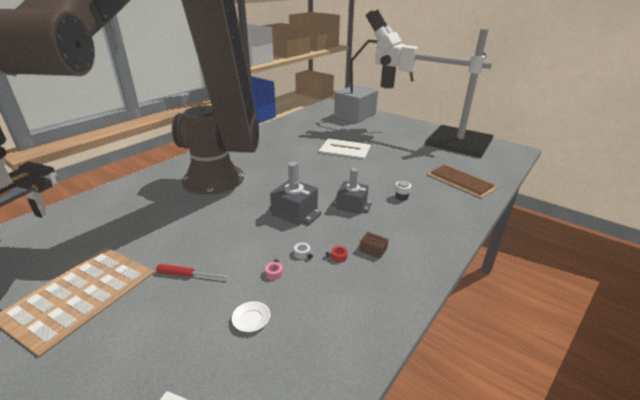

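Bearings in the top view: (258,205), smaller and so the one meant, and (314,250), larger. Collars: (367,195) is aluminium grey and is the one meant; (405,197) is pink and (347,163) is red. I'll confirm both choices in an enlarged crop.

```bash
cat > h.py <<'E'
from station import *
import cv2,numpy as np
from scipy.spatial.transform import Rotation as R
def KD(c): return np.array([[c['fx'],0,c['cx']],[0,c['fy'],c['cy']],[0,0,1]]),np.array([c['k1'],0,0,0,0.])
def Rc(c): return R.from_euler('xyz',c['rotation']).as_matrix()
def px2w(c,uv,z):
    K,D=KD(c);p=cv2.undistortPoints(np.array([[uv]],float),K,D)[0,0]
    d=Rc(c)@np.array([p[0],p[1],1]);return c['xyz']+d*(z-c['xyz'][2])/d[2]
def w2px(c,P):
    K,D=KD(c);M=Rc(c).T
    return cv2.projectPoints(np.atleast_2d(np.array(P,float)),cv2.Rodrigues(M)[0],-M@c['xyz'],K,D)[0][:,0]
E
python3 - <<'E'
from h import *
im=cv2.imread("pics/top0.png");c=camera_model("top")
a=cv2.resize(im[175:235,230:330],None,fx=8,fy=8,interpolation=cv2.INTER_CUBIC)[:, :800]
b=cv2.resize(im[150:215,330:430],None,fx=8,fy=8,interpolation=cv2.INTER_CUBIC)
cv2.imwrite("pics/crop1.png",cv2.resize(np.vstack([a,b]),(480,600)))
for n,p,z in(("small",(256,205),.145),("big",(314,252),.19),("collar",(367,195),.024),("head",(368,184),.012),("red",(347,163),.024),("pink",(405,197),.024),("dish",(454,173),.016),("obj",(204,167),.061),("wood",(317,142),.04)): print(n,px2w(c,p,z).round(3))
E
```

```text
small [0.523 0.168 0.145]
big [0.405 0.017 0.19 ]
collar [ 0.557 -0.131  0.024]
head [ 0.59  -0.135  0.012]
red [ 0.65  -0.074  0.024]
pink [ 0.55  -0.24   0.024]
dish [ 0.621 -0.388  0.016]
obj [0.636 0.333 0.061]
wood [0.709 0.012 0.04 ]
```

View pics/crop1.png

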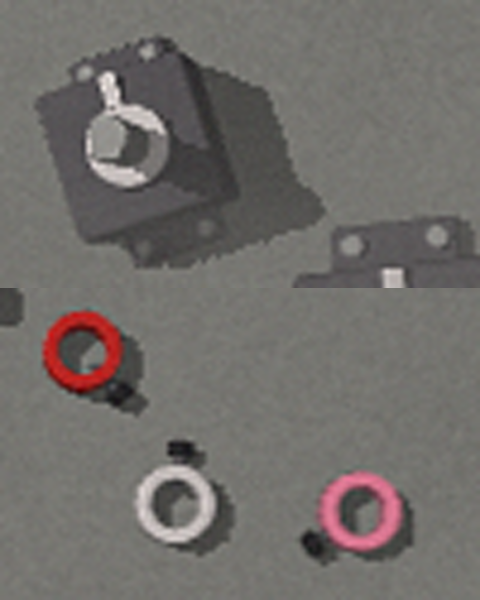

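The crop confirms it: the small bearing has its pointer up and slightly left of the spindle, and the grey collar has its black head up (+x). I'll move towards the collar, look at it in passing, then go on to the bearing.

Request:
apply_moves --steps '[{"translation":[0.8,1,0.2],"rotation":[0,0,1]},{"translation":[0.8,1,0.2],"rotation":[0,0,1]},{"translation":[0.8,1,0.2],"rotation":[0,0,1]},{"translation":[0.8,1,0.2],"rotation":[0,0,1]},{"translation":[0.8,1,0.2],"rotation":[0,0,1]},{"translation":[0.8,1,0.2],"rotation":[0,0,1]},{"translation":[0.8,1,0.2],"rotation":[0,0,1]},{"translation":[0.8,1,0.2],"rotation":[0,0,1]},{"translation":[0.8,1,0.2],"rotation":[0,0,1]},{"translation":[0.8,1,0.2],"rotation":[0,0,1]}]'

```text
t: 0.93
eef_pos: [0.4011, -0.3932, 0.2768]
ee_rot: [-3.141, 0.0, -2.314]
force: [-0.5, 0.7, 0.1]
width: 0.0878
gripper_force: 0.0
```

Request:
apply_moves --steps '[{"translation":[0.4,1,0],"rotation":[0,0,1]},{"translation":[0.4,1,0],"rotation":[0,0,1]},{"translation":[0.4,1,0],"rotation":[0,0,1]},{"translation":[0.4,1,0],"rotation":[0,0,1]},{"translation":[0.4,1,0],"rotation":[0,0,1]},{"translation":[0.4,1,0],"rotation":[0,0,1]},{"translation":[0.4,1,0],"rotation":[0,0,1]},{"translation":[0.4,1,0],"rotation":[0,0,1]},{"translation":[0.4,1,0],"rotation":[0,0,1]},{"translation":[0.4,1,0],"rotation":[0,0,1]}]'

```text
t: 1.77
eef_pos: [0.4995, -0.1456, 0.2762]
ee_rot: [3.141, -0.0, -1.794]
force: [-0.6, 0.1, 0.2]
width: 0.0878
gripper_force: 0.0
```

```bash
python3 - <<'E'
from h import *
import station
s=get_state();print(s['t'],s['eef_pos'],s['ee_rot'],s['q'],getattr(station,'hold_point_z',None),[n for n in dir(station) if n[0]!='_'][:30])
c=camera_model("wrist");im=grab_frame("wrist");np.save("cw1.npy",c,allow_pickle=True);cv2.imwrite("pics/w1.png",im)
p=w2px(c,[[.557,-.131,.024]])[0];print(p)
E
```

```text
1.7667 [ 0.4995003  -0.14557672  0.27615158] [ 3.14066850e+00 -3.86250658e-04 -1.79427610e+00] [ 9.40242004e-02  7.24394566e-02 -2.44861779e-01  8.25197997e-05
 -1.25449364e+00 -3.17529862e-01] 0.0188 ['Unreachable', 'camera_model', 'get_state', 'grab_frame', 'hold_point_z', 'job_done']
[278.78829187 195.2715521 ]
```

View pics/w1.png

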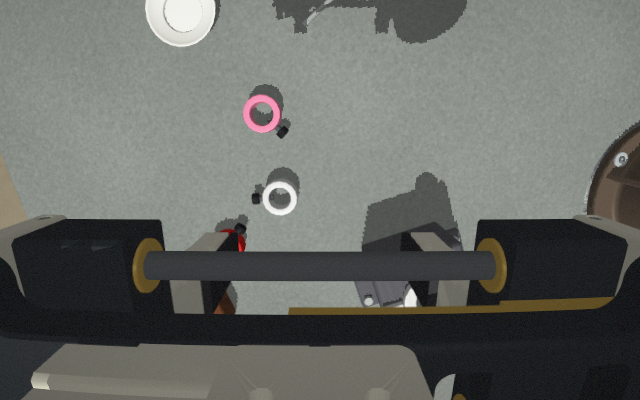

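The wrist view shows the grey collar at (280,198), with its black head at (256,198). I'll measure its angle more precisely while going on to the bearing.

```bash
python3 - <<'E'
from h import *
c=np.load("cw1.npy",allow_pickle=True).item();im=cv2.imread("pics/w1.png")
hsv=cv2.cvtColor(im,cv2.COLOR_BGR2HSV)
roi=np.zeros(im.shape[:2],np.uint8);roi[165:225,245:310]=1
m=((hsv[...,2]>185)&(hsv[...,1]<50)).astype(np.uint8)*roi
ys,xs=np.nonzero(m);h=cv2.convexHull(np.c_[xs,ys].astype(np.int32));(e,ax,_)=cv2.fitEllipse(h)
C=px2w(c,e,.024)
m2=(hsv[...,2]<45).astype(np.uint8);m2[:, :248]=0;m2[:,263:]=0;m2[:188]=0;m2[210:]=0
ys,xs=np.nonzero(m2);hp=(xs.mean(),ys.mean());H=px2w(c,hp,.015)
print(e,ax,C,hp,len(xs),H,np.degrees(np.arctan2(*(H-C)[[1,0]])),np.hypot(*(H-C)[:2]))
# bearing angle coarse from top
t=camera_model("top")
a=px2w(t,(253.5,193),.076);b=px2w(t,(256.3,204.8),.078)  # pointer, boss centre (crop scale 800/480,1120/600)
print(a,b)
E
```

```text
(279.2044677734375, 198.19041442871094) (33.15887451171875, 34.54070281982422) [ 0.55746585 -0.12697946  0.024     ] (np.float64(255.6326530612245), np.float64(197.0612244897959)) 49 [ 0.59036029 -0.13392501  0.015     ] -11.922689724125437 0.03361971224289538
[0.56017634 0.18743058 0.076     ] [0.52739198 0.17907792 0.078     ]
```

Request:
apply_moves --steps '[{"translation":[0.08,0.6,0.2],"rotation":[0,0,1]},{"translation":[0.1,1,0.2],"rotation":[0,0,1]},{"translation":[0.1,1,0.2],"rotation":[0,0,1]},{"translation":[0.1,1,0.2],"rotation":[0,0,1]},{"translation":[0.1,1,0.2],"rotation":[0,0,1]},{"translation":[0.1,1,0.2],"rotation":[0,0,1]},{"translation":[0.1,1,0.2],"rotation":[0,0,1]},{"translation":[0.1,1,0.2],"rotation":[0,0,1]},{"translation":[0.1,1,0.2],"rotation":[0,0,1]},{"translation":[0.1,1,0.2],"rotation":[0,0,1]}]'

```text
t: 2.65
eef_pos: [0.5249, 0.1038, 0.3262]
ee_rot: [3.141, -0.0, -1.272]
force: [-0.1, -0.3, -0.4]
width: 0.0879
gripper_force: 0.0
```

Request:
apply_moves --steps '[{"translation":[-0.22,0.5,-0.1],"rotation":[0,0,1]},{"translation":[-0.22,0.5,-0.1],"rotation":[0,0,1]},{"translation":[-0.22,0.5,-0.1],"rotation":[0,0,1]},{"translation":[-0.22,0.5,-0.1],"rotation":[0,0,1]},{"translation":[-0.22,0.5,-0.1],"rotation":[0,0,1]},{"translation":[-0.22,0.5,-0.1],"rotation":[0,0,1]},{"translation":[-0.22,0.5,-0.1],"rotation":[0,0,1]},{"translation":[-0.22,0.5,-0.1],"rotation":[0,0,1]},{"translation":[-0.22,0.5,-0.1],"rotation":[0,0,1]},{"translation":[-0.22,0.5,-0.1],"rotation":[0,0,1]}]'

```text
t: 3.48
eef_pos: [0.4704, 0.2294, 0.3017]
ee_rot: [-3.141, -0.0, -0.749]
force: [-0.5, 0.6, -0.6]
width: 0.0876
gripper_force: 0.0
```

```bash
python3 - <<'E'
from h import *
s=get_state();print(s['t'],s['eef_pos'],s['ee_rot'])
c=camera_model("wrist");im=grab_frame("wrist");np.save("cw2.npy",c,allow_pickle=True);cv2.imwrite("pics/w2.png",im)
p=w2px(c,[[.525,.17,.145],[.525,.17,.07]]);print(p)
x,y=p.mean(0).astype(int);x0=max(0,min(x-70,500));y0=max(0,y-60);print(x0,y0)
cv2.imwrite("pics/w2c.png",cv2.resize(im[y0:y0+115,x0:x0+140],None,fx=5,fy=5,interpolation=cv2.INTER_CUBIC))
E
```

```text
3.4833 [0.4703688  0.22944058 0.3017182 ] [-3.14137532e+00 -2.44159890e-05 -7.48776441e-01]
[[325.27451037 107.63923093]
 [324.09771949 110.87167956]]
254 49
```

View pics/w2c.png

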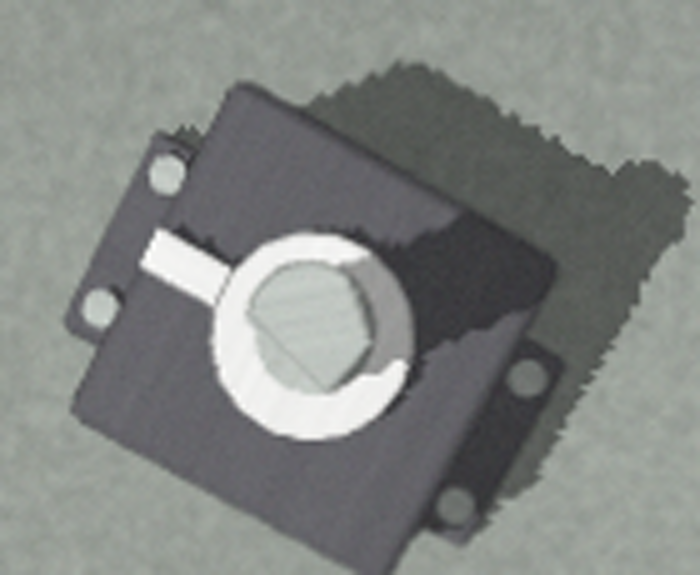

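The crop (offset (254,49), scale 5) shows the pointer end at about (150,248), the boss centre at (313,336), and the flat's top edge from (248,312) to (324,388), facing lower left. The block's top corners are clear too.

```bash
python3 - <<'E'
from h import *
c=np.load("cw2.npy",allow_pickle=True).item()
f=lambda p,z: px2w(c,(254+(p[0]+.5)/5-.5,49+(p[1]+.5)/5-.5),z)[:2]
co=[f(p,.07) for p in((243,83),(555,265),(380,578),(72,408))]
print("block ctr",np.mean(co,0),[np.linalg.norm(co[i]-co[i-1]).round(4) for i in range(4)])
d=lambda v:np.degrees(np.arctan2(v[1],v[0]))
print("block dir",d(co[0]-co[1]),d(co[3]-co[2]),d(co[0]-co[3])-90,d(co[1]-co[2])-90)
b=f((313,336),.078);print("boss",b,"ptr dir",d(f((150,248),.076)-b))
a,e=f((248,312),.144),f((324,388),.144);m=(a+e)/2;t=f((316,321),.145)
print("top",t,"chord",np.linalg.norm(a-e),"flat dir",d(a-e)+90,d(a-e)-90,d(m-t))
E
```

```text
block ctr [0.52714496 0.18113827] [np.float64(0.0857), np.float64(0.0846), np.float64(0.0856), np.float64(0.0859)]
block dir 18.154767449375804 18.206055850865308 -162.57303841324108 -161.67759140323906
boss [0.52703746 0.18094661] ptr dir 19.226199382476075
top [0.52702621 0.17930101] chord 0.020664858228944823 flat dir 92.6898415132364 -87.3101584867636 90.34823869500426
```

Request:
apply_moves --steps '[{"translation":[0.226,-0.198,0],"rotation":[0,0,1]},{"translation":[0.226,-0.198,0],"rotation":[0,0,1]},{"translation":[0.226,-0.198,0],"rotation":[0,0,1]},{"translation":[0.226,-0.198,0],"rotation":[0,0,1]},{"translation":[0.226,-0.198,0],"rotation":[0,0,1]},{"translation":[0.226,-0.198,0],"rotation":[0,0,1]},{"translation":[0.226,-0.198,0],"rotation":[0,0,1]},{"translation":[0.226,-0.198,0],"rotation":[0,0,1]},{"translation":[0.226,-0.198,0],"rotation":[0,0,1]},{"translation":[0.226,-0.198,0],"rotation":[0,0,1]}]'

```text
t: 4.37
eef_pos: [0.5264, 0.1809, 0.3017]
ee_rot: [-3.141, -0.0, -0.224]
force: [-0.2, -0.1, 0.5]
width: 0.0879
gripper_force: 0.0
```

Request:
apply_moves --steps '[{"translation":[0,0,-0.1],"rotation":[0,0,0.25]},{"translation":[0,0,-0.2],"rotation":[0,0,0.46]},{"translation":[0,0,-0.3],"rotation":[0,0,0.46]},{"translation":[0,0,-0.4],"rotation":[0,0,0.46]},{"translation":[0,0,-0.5],"rotation":[0,0,0.46]},{"translation":[0,0,-0.6],"rotation":[0,0,0.46]},{"translation":[0,0,-0.6],"rotation":[0,0,0.46]},{"translation":[0,0,-0.6],"rotation":[0,0,0.46]},{"translation":[0,0,-0.6],"rotation":[0,0,0.46]},{"translation":[0,0,-0.6],"rotation":[0,0,0.46]}]'

```text
t: 5.2
eef_pos: [0.5275, 0.1815, 0.1535]
ee_rot: [-3.14, -0.003, 0.018]
force: [0.3, -0.7, 1.0]
width: 0.0881
gripper_force: 0.0
```

Request:
apply_moves --steps '[{"translation":[0,-0.014,-0.05],"rotation":[0,0,0]},{"translation":[0,-0.014,-0.1],"rotation":[0,0,0]},{"translation":[0,-0.014,-0.15],"rotation":[0,0,0]},{"translation":[0,-0.014,-0.2],"rotation":[0,0,0]},{"translation":[0,-0.014,-0.2],"rotation":[0,0,0]},{"translation":[0,-0.014,-0.2],"rotation":[0,0,0]},{"translation":[0,-0.014,-0.2],"rotation":[0,0,0]},{"translation":[0,-0.014,-0.2],"rotation":[0,0,0]},{"translation":[0,-0.014,-0.2],"rotation":[0,0,0]},{"translation":[0,-0.014,-0.2],"rotation":[0,0,0]}]'

```text
t: 6.03
eef_pos: [0.5268, 0.1776, 0.1023]
ee_rot: [-3.141, -0.001, 0.018]
force: [-0.1, 0.0, 0.5]
width: 0.0879
gripper_force: 0.0
```

Request:
apply_moves --jaw 1 --newtons 12 --steps '[{"translation":[0,0,0],"rotation":[0,0,0]},{"translation":[0,0,0],"rotation":[0,0,0]},{"translation":[0,0,0],"rotation":[0,0,0]},{"translation":[0,0,0],"rotation":[0,0,0]},{"translation":[0,0,0],"rotation":[0,0,0]},{"translation":[0,0,0],"rotation":[0,0,0]},{"translation":[0,0,0],"rotation":[0,0,0]},{"translation":[0,0,0],"rotation":[0,0,0]},{"translation":[0,0,0],"rotation":[0,0,0]},{"translation":[0,0,0],"rotation":[0,0,0]}]'

```text
t: 6.87
eef_pos: [0.5265, 0.1773, 0.1016]
ee_rot: [3.142, 0.0, 0.018]
force: [0.2, -0.3, -0.4]
width: 0.0263
gripper_force: 0.0
```

Request:
apply_moves --steps '[{"translation":[0,0,0],"rotation":[0,0,0]},{"translation":[0,0,0],"rotation":[0,0,0]},{"translation":[0,0,0],"rotation":[0,0,0]},{"translation":[0,0,0],"rotation":[0,0,0]},{"translation":[0,0,0],"rotation":[0,0,0]},{"translation":[0,0,0],"rotation":[0,0,0]},{"translation":[0,0,0],"rotation":[0,0,0]},{"translation":[0,0,0],"rotation":[0,0,0]},{"translation":[0,0,0],"rotation":[0,0,0]},{"translation":[0,0,0],"rotation":[0,0,0]}]'

```text
t: 7.7
eef_pos: [0.5266, 0.1785, 0.1016]
ee_rot: [-3.14, -0.001, 0.018]
force: [-1.4, 5.1, -2.0]
width: 0.0212
gripper_force: 12.0
```

Width 21.2 mm, so the pads are on the flat. I'll turn it by -73°, carrying the grip centre around the axis.

Request:
apply_moves --newtons 25 --steps '[{"translation":[0,0.001,0],"rotation":[0,0,-0.1]},{"translation":[-0.001,0.001,0],"rotation":[0,0,-0.2]},{"translation":[-0.001,0.002,0],"rotation":[0,0,-0.3]},{"translation":[-0.001,0.002,0],"rotation":[0,0,-0.4]},{"translation":[-0.002,0.003,0],"rotation":[0,0,-0.5]},{"translation":[-0.002,0.003,0],"rotation":[0,0,-0.6]},{"translation":[-0.002,0.004,0],"rotation":[0,0,-0.7]},{"translation":[-0.003,0.004,0],"rotation":[0,0,-0.8]},{"translation":[-0.003,0.005,0],"rotation":[0,0,-0.9]},{"translation":[-0.003,0.005,0],"rotation":[0,0,-1]}]'

```text
t: 8.53
eef_pos: [0.5256, 0.1796, 0.1015]
ee_rot: [-3.14, 0.001, -0.508]
force: [-3.1, 5.8, -0.0]
width: 0.021
gripper_force: 25.0
```

Request:
apply_moves --steps '[{"translation":[0,0,0],"rotation":[0,0,-0.1]},{"translation":[-0.001,0.001,0],"rotation":[0,0,-0.2]},{"translation":[-0.001,0.001,0],"rotation":[0,0,-0.3]},{"translation":[-0.002,0.002,0],"rotation":[0,0,-0.4]},{"translation":[-0.002,0.002,0],"rotation":[0,0,-0.5]},{"translation":[-0.002,0.002,0],"rotation":[0,0,-0.6]},{"translation":[-0.003,0.003,0],"rotation":[0,0,-0.7]},{"translation":[-0.003,0.003,0],"rotation":[0,0,-0.8]},{"translation":[-0.004,0.004,0],"rotation":[0,0,-0.9]},{"translation":[-0.004,0.004,0],"rotation":[0,0,-1]}]'

```text
t: 9.37
eef_pos: [0.5252, 0.181, 0.1016]
ee_rot: [-3.139, 0.001, -1.031]
force: [0.6, 6.3, -2.9]
width: 0.0213
gripper_force: 25.0
```

Request:
apply_moves --steps '[{"translation":[0,0,0],"rotation":[0,0,-0.1]},{"translation":[0,0.001,0],"rotation":[0,0,-0.2]},{"translation":[0,0.001,0],"rotation":[0,0,-0.3]},{"translation":[-0.001,0.002,0],"rotation":[0,0,-0.42]},{"translation":[-0.001,0.002,0],"rotation":[0,0,-0.42]},{"translation":[-0.001,0.002,0],"rotation":[0,0,-0.42]},{"translation":[-0.001,0.002,0],"rotation":[0,0,-0.42]},{"translation":[-0.001,0.002,0],"rotation":[0,0,-0.42]},{"translation":[-0.001,0.002,0],"rotation":[0,0,-0.42]},{"translation":[-0.001,0.002,0],"rotation":[0,0,-0.42]}]'

```text
t: 10.2
eef_pos: [0.5253, 0.1817, 0.1016]
ee_rot: [-3.139, 0.002, -1.249]
force: [2.1, 6.2, -3.9]
width: 0.0207
gripper_force: 25.0
```

Request:
apply_moves --jaw -0.45 --steps '[{"translation":[0,0,0],"rotation":[0,0,0]},{"translation":[0,0,0],"rotation":[0,0,0]},{"translation":[0,0,0],"rotation":[0,0,0]},{"translation":[0,0,0],"rotation":[0,0,0]},{"translation":[0,0,0],"rotation":[0,0,0]},{"translation":[0,0,0],"rotation":[0,0,0]},{"translation":[0,0,0.1],"rotation":[0,0,0]},{"translation":[0,0,0.2],"rotation":[0,0,0]},{"translation":[0,0,0.35],"rotation":[0,0,0]},{"translation":[0,0,0.5],"rotation":[0,0,0]}]'

```text
t: 11.03
eef_pos: [0.5238, 0.1795, 0.2274]
ee_rot: [3.14, -0.001, -1.249]
force: [0.9, 0.7, -0.9]
width: 0.0634
gripper_force: 0.0
```

Request:
apply_moves --steps '[{"translation":[-0.1,-0.16,0],"rotation":[0,0,0.25]},{"translation":[-0.1,-0.32,0],"rotation":[0,0,0.5]},{"translation":[-0.1,-0.48,0],"rotation":[0,0,0.75]},{"translation":[-0.1,-0.64,0],"rotation":[0,0,1]},{"translation":[-0.1,-0.8,0],"rotation":[0,0,1]},{"translation":[-0.1,-0.96,0],"rotation":[0,0,1]},{"translation":[-0.1,-1,0],"rotation":[0,0,1]},{"translation":[-0.1,-1,0],"rotation":[0,0,1]},{"translation":[-0.1,-1,0],"rotation":[0,0,1]},{"translation":[-0.1,-1,0],"rotation":[0,0,1]}]'

```text
t: 11.87
eef_pos: [0.4995, -0.0697, 0.2266]
ee_rot: [-3.141, 0.0, -0.726]
force: [-0.3, 0.1, 0.4]
width: 0.0636
gripper_force: 0.0
```

Request:
apply_moves --steps '[{"translation":[-0.08,-0.18,-0.08],"rotation":[0,0,1]},{"translation":[-0.08,-0.18,-0.08],"rotation":[0,0,1]},{"translation":[-0.08,-0.18,-0.08],"rotation":[0,0,1]},{"translation":[-0.08,-0.18,-0.08],"rotation":[0,0,1]},{"translation":[-0.08,-0.18,-0.08],"rotation":[0,0,1]},{"translation":[-0.08,-0.18,-0.08],"rotation":[0,0,1]},{"translation":[-0.08,-0.18,-0.08],"rotation":[0,0,1]},{"translation":[-0.08,-0.18,-0.08],"rotation":[0,0,1]},{"translation":[-0.08,-0.18,-0.08],"rotation":[0,0,1]},{"translation":[-0.08,-0.18,-0.08],"rotation":[0,0,1]}]'

```text
t: 12.7
eef_pos: [0.4795, -0.1146, 0.2066]
ee_rot: [-3.142, -0.0, -0.202]
force: [0.3, 0.1, 0.1]
width: 0.064
gripper_force: 0.0
```

```bash
python3 - <<'E'
from h import *
s=get_state();print(s['t'],s['eef_pos'],s['ee_rot'],s['width'])
c=camera_model("wrist");im=grab_frame("wrist");np.save("cw3.npy",c,allow_pickle=True);cv2.imwrite("pics/w3.png",im)
x,y=w2px(c,[[.565,-.128,.02]])[0].astype(int);x0=max(0,x-70);y0=max(0,y-50);print(x,y,x0,y0)
cv2.imwrite("pics/w3c.png",cv2.resize(im[y0:y0+110,x0:x0+140],None,fx=5,fy=5,interpolation=cv2.INTER_CUBIC))
E
```

```text
12.7 [ 0.47954076 -0.11462109  0.20658236] [-3.14156417e+00 -5.61934658e-05 -2.02034435e-01] 0.06399400456750956
315 103 245 53
```

View pics/w3c.png

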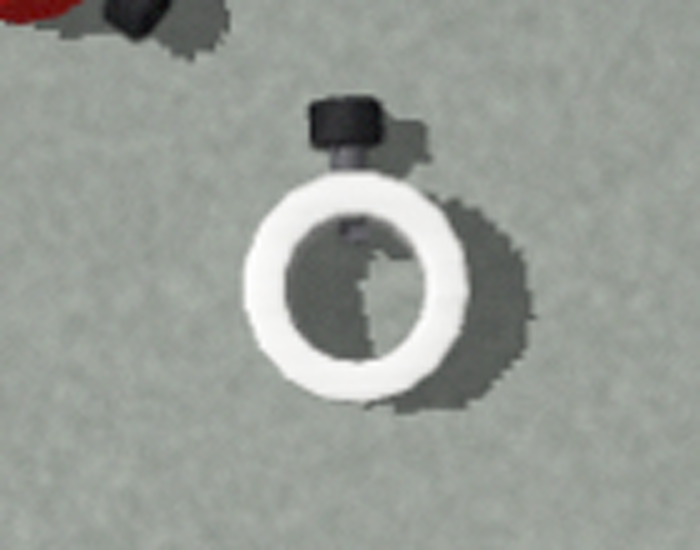

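The crop (offset (245,53), scale 5) shows the collar's top centre at (356,286), the head's end at (346,100) and its middle at (346,122), and the tip at (354,229).

```bash
python3 - <<'E'
from h import *
c=np.load("cw3.npy",allow_pickle=True).item();im=cv2.imread("pics/w3.png")
f=lambda p,z: px2w(c,(245+(p[0]+.5)/5-.5,53+(p[1]+.5)/5-.5),z)[:2]
g=im.min(2);m=np.zeros_like(g);m[80:140,285:345]=(g[80:140,285:345]>195)
ys,xs=np.nonzero(m);e=cv2.fitEllipse(cv2.convexHull(np.c_[xs,ys].astype(np.int32)));print(e)
C=px2w(c,e[0],.024)[:2];C2=f((356,286),.024);print(C,C2)
for p,z in(((346,122),.016),((348,157),.014),((354,229),.013)):
    v=f(p,z)-C;print(np.hypot(*v),np.degrees(np.arctan2(v[1],v[0])))
E
```

```text
((315.3809509277344, 109.85800170898438), (43.978736877441406, 45.5617790222168), 175.436279296875)
[ 0.5580846  -0.12664076] [ 0.55805421 -0.12708251]
0.033914415046010796 -8.723946475707937
0.027099581425446016 -8.790763337715052
0.012407083515018813 -11.182773250529781
```

Request:
apply_moves --steps '[{"translation":[0.12,-0.02,0],"rotation":[0,0,0.08]},{"translation":[0.24,-0.04,0],"rotation":[0,0,0.08]},{"translation":[0.314,-0.05,-0.1],"rotation":[0,0,0.087]},{"translation":[0.314,-0.05,-0.2],"rotation":[0,0,0.087]},{"translation":[0.314,-0.05,-0.3],"rotation":[0,0,0.087]},{"translation":[0.314,-0.05,-0.4],"rotation":[0,0,0.087]},{"translation":[0.314,-0.05,-0.5],"rotation":[0,0,0.087]},{"translation":[0.314,-0.05,-0.58],"rotation":[0,0,0.087]},{"translation":[0.314,-0.05,-0.58],"rotation":[0,0,0.087]},{"translation":[0.314,-0.05,-0.58],"rotation":[0,0,0.087]}]'

```text
t: 13.58
eef_pos: [0.5574, -0.1276, 0.0609]
ee_rot: [3.141, 0.002, -0.156]
force: [1.2, 0.4, 0.0]
width: 0.0632
gripper_force: 0.0
```

Request:
apply_moves --steps '[{"translation":[0,0,-0.03],"rotation":[0,0,0]},{"translation":[0,0,-0.06],"rotation":[0,0,0]},{"translation":[0,0,-0.09],"rotation":[0,0,0]},{"translation":[0,0,-0.12],"rotation":[0,0,0]},{"translation":[0,0,-0.15],"rotation":[0,0,0]},{"translation":[0,0,-0.18],"rotation":[0,0,0]},{"translation":[0,0,-0.2],"rotation":[0,0,0]},{"translation":[0,0,-0.22],"rotation":[0,0,0]},{"translation":[0,0,-0.22],"rotation":[0,0,0]},{"translation":[0,0,-0.22],"rotation":[0,0,0]}]'

```text
t: 14.42
eef_pos: [0.5578, -0.1275, 0.0062]
ee_rot: [3.141, 0.001, -0.156]
force: [-0.8, 0.5, 0.6]
width: 0.0635
gripper_force: 0.0
```

Request:
apply_moves --jaw 1 --newtons 20 --steps '[{"translation":[0,0,-0.005],"rotation":[0,0,0]},{"translation":[0,0,-0.005],"rotation":[0,0,0]},{"translation":[0,0,-0.005],"rotation":[0,0,0]},{"translation":[0,0,-0.005],"rotation":[0,0,0]},{"translation":[0,0,-0.005],"rotation":[0,0,0]},{"translation":[0,0,-0.005],"rotation":[0,0,0]},{"translation":[0,0,-0.005],"rotation":[0,0,0]},{"translation":[0,0,-0.005],"rotation":[0,0,0]},{"translation":[0,0,-0.005],"rotation":[0,0,0]},{"translation":[0,0,-0.005],"rotation":[0,0,0]}]'

```text
t: 15.25
eef_pos: [0.5582, -0.1274, 0.0055]
ee_rot: [-3.142, -0.0, -0.156]
force: [0.1, 0.4, 2.9]
width: 0.0478
gripper_force: 20.0
```

Request:
apply_moves --newtons 25 --steps '[{"translation":[0,0,0.05],"rotation":[0,0,0]},{"translation":[0,0,0.15],"rotation":[0,0,0]},{"translation":[0,0,0.28],"rotation":[0,0,0]},{"translation":[0,0,0.42],"rotation":[0,0,0]},{"translation":[0,0,0.56],"rotation":[0,0,0]},{"translation":[0,0.05,0.7],"rotation":[0,0,0.1]},{"translation":[-0.02,0.15,0.8],"rotation":[0,0,0.2]},{"translation":[-0.04,0.28,0.85],"rotation":[0,0,0.3]},{"translation":[-0.06,0.4,0.88],"rotation":[0,0,0.4]},{"translation":[-0.06,0.5,0.88],"rotation":[0,0,0.5]}]'

```text
t: 16.08
eef_pos: [0.5427, -0.0009, 0.2274]
ee_rot: [-3.141, -0.003, 0.108]
force: [0.3, -0.0, -1.3]
width: 0.0479
gripper_force: 25.0
```

Request:
apply_moves --steps '[{"translation":[-0.01,0.12,0],"rotation":[0,0,0.1]},{"translation":[-0.02,0.24,0],"rotation":[0,0,0.2]},{"translation":[-0.03,0.36,0],"rotation":[0,0,0.3]},{"translation":[-0.04,0.48,0],"rotation":[0,0,0.41]},{"translation":[-0.05,0.58,0],"rotation":[0,0,0.41]},{"translation":[-0.06,0.66,0],"rotation":[0,0,0.41]},{"translation":[-0.06,0.72,0],"rotation":[0,0,0.41]},{"translation":[-0.06,0.736,0],"rotation":[0,0,0.41]},{"translation":[-0.06,0.736,0],"rotation":[0,0,0.41]},{"translation":[-0.06,0.736,0],"rotation":[0,0,0.41]}]'

```text
t: 16.92
eef_pos: [0.5278, 0.1811, 0.2249]
ee_rot: [3.141, 0.001, 0.32]
force: [0.0, 0.1, -1.5]
width: 0.0481
gripper_force: 25.0
```

```bash
python3 - <<'E'
from h import *
s=get_state();print(s['t'],s['eef_pos'],s['ee_rot'],s['width'])
for n in("scene","top"):
    c=camera_model(n);im=grab_frame(n);cv2.imwrite(f"pics/{n}4.png",im)
    print(n,w2px(c,[[.5277,.1815,.145],[.5277,.1815,.2]]))
sc=cv2.imread("pics/scene4.png");c=camera_model("scene");x,y=w2px(c,[[.5277,.1815,.16]])[0].astype(int)
a=cv2.resize(sc[y-45:y+45,x-60:x+60],None,fx=6,fy=6,interpolation=cv2.INTER_CUBIC);print(x-60,y-45)
cv2.imwrite("pics/s4c.png",a)
E
```

```text
16.9167 [0.52781333 0.18110546 0.22494141] [3.14133934e+00 8.75251052e-04 3.20158912e-01] 0.048122743217181844
scene [[353.68468715 168.22662521]
 [354.69864494 153.08389702]]
top [[250.72486071 203.26580828]
 [246.37856503 201.94569666]]
293 119
```

View pics/s4c.png

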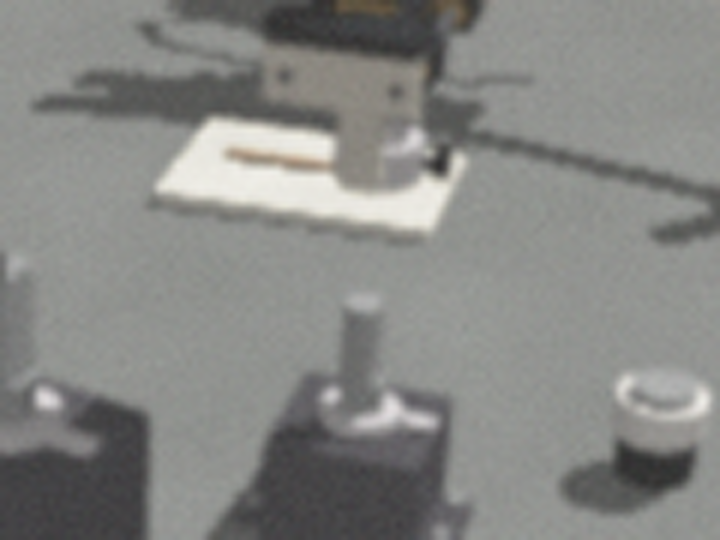

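```bash
python3 - <<'E'
from h import *
c=camera_model("scene");t=np.linspace(0,2*np.pi,200)
cyl=lambda ctr,z:np.c_[ctr[0]+.024*np.cos(t),ctr[1]+.024*np.sin(t),np.full(200,z)]
for d in(-.002,0,.002):
    ctr=np.array([.5278,.1811])+d*np.array([np.cos(.32),np.sin(.32)])
    p=w2px(c,np.vstack([cyl(ctr,.2195),cyl(ctr,.2435)]));print(d,"right edge crop x",(p[:,0].max()-293)*6+2.5,"bottom y",(p[:,1].max()-119)*6+2.5)
    h=np.array([ctr[0]+.035*np.cos(.32),ctr[1]+.035*np.sin(.32),.2315]);q=w2px(c,h)[0];print((q-[293,119])*6+2.5)
g=cv2.imread("pics/scene4.png")[:,:,1]
for r in (145,147,149):print(r,g[r,355:372])
E
```

```text
-0.002 right edge crop x 419.2808194933756 bottom y 192.30334516701686
[436.60952348 162.33776045]
0 right edge crop x 422.9673998576567 bottom y 192.8738740314235
[440.30917225 162.89227363]
0.002 right edge crop x 426.65738858229884 bottom y 193.44493201130865
[444.01224634 163.44729907]
145 [135 149 146 146 146 144 142 139 127 122  91  62  94 172 208 184 154]
147 [141 155 143 134 135 134 137 143 148 131  90  70 117 194 199 169 151]
149 [141 144 142 137 141 145 162 186 220 226 210 203 201 192 166 147 148]
```

Request:
apply_moves --steps '[{"translation":[0,0,-0.04],"rotation":[0,0,0]},{"translation":[0,0,-0.08],"rotation":[0,0,0]},{"translation":[0,0,-0.12],"rotation":[0,0,0]},{"translation":[0,0,-0.16],"rotation":[0,0,0]},{"translation":[0,0,-0.2],"rotation":[0,0,0]},{"translation":[0,0,-0.23],"rotation":[0,0,0]},{"translation":[0,0,-0.25],"rotation":[0,0,0]},{"translation":[0,0,-0.25],"rotation":[0,0,0]},{"translation":[0,0,-0.25],"rotation":[0,0,0]},{"translation":[0,0,-0.25],"rotation":[0,0,0]}]'

```text
t: 17.85
eef_pos: [0.5283, 0.1818, 0.1633]
ee_rot: [-3.142, -0.001, 0.32]
force: [-0.6, 0.3, -2.2]
width: 0.0478
gripper_force: 25.0
```

Request:
apply_moves --steps '[{"translation":[0,0,-0.01],"rotation":[0,0,0]},{"translation":[0,0,-0.02],"rotation":[0,0,0]},{"translation":[0,0,-0.03],"rotation":[0,0,0]},{"translation":[0,0,-0.04],"rotation":[0,0,0]},{"translation":[0,0,-0.05],"rotation":[0,0,0]},{"translation":[0,0,-0.06],"rotation":[0,0,0]},{"translation":[0,0,-0.07],"rotation":[0,0,0]},{"translation":[0,0,-0.08],"rotation":[0,0,0]},{"translation":[0,0,-0.08],"rotation":[0,0,0]},{"translation":[0,0,-0.08],"rotation":[0,0,0]}]'

```text
t: 18.68
eef_pos: [0.5279, 0.1815, 0.1426]
ee_rot: [3.141, 0.0, 0.32]
force: [0.2, -0.2, -1.4]
width: 0.0481
gripper_force: 25.0
```

Request:
apply_moves --steps '[{"translation":[0,0,-0.006],"rotation":[0,0,0]},{"translation":[0,0,-0.012],"rotation":[0,0,0]},{"translation":[0,0,-0.018],"rotation":[0,0,0]},{"translation":[0,0,-0.024],"rotation":[0,0,0]},{"translation":[0,0,-0.03],"rotation":[0,0,0]},{"translation":[0,0,-0.036],"rotation":[0,0,0]},{"translation":[0,0,-0.042],"rotation":[0,0,0]},{"translation":[0,0,-0.048],"rotation":[0,0,0]},{"translation":[0,0,-0.048],"rotation":[0,0,0]},{"translation":[0,0,-0.048],"rotation":[0,0,0]}]'

```text
t: 19.52
eef_pos: [0.5279, 0.1815, 0.1307]
ee_rot: [3.142, 0.0, 0.32]
force: [-1.3, -0.7, -0.9]
width: 0.048
gripper_force: 25.0
```

Request:
apply_moves --steps '[{"translation":[0,0,-0.009],"rotation":[0,0,0]},{"translation":[0,0,-0.018],"rotation":[0,0,0]},{"translation":[0,0,-0.027],"rotation":[0,0,0]},{"translation":[0,0,-0.036],"rotation":[0,0,0]},{"translation":[0,0,-0.045],"rotation":[0,0,0]},{"translation":[0,0,-0.054],"rotation":[0,0,0]},{"translation":[0,0,-0.062],"rotation":[0,0,0]},{"translation":[0,0,-0.068],"rotation":[0,0,0]},{"translation":[0,0,-0.068],"rotation":[0,0,0]},{"translation":[0,0,-0.068],"rotation":[0,0,0]}]'

```text
t: 20.35
eef_pos: [0.5279, 0.1816, 0.1137]
ee_rot: [3.141, 0.0, 0.32]
force: [0.4, 0.5, -0.7]
width: 0.0476
gripper_force: 25.0
```

```bash
python3 - <<'E'
from h import *
s=get_state();print(s['t'],s['eef_pos'],s['force'],s['moment'])
c=camera_model("scene");im=grab_frame("scene");x,y=w2px(c,[[.5277,.1815,.12]])[0].astype(int);print(x-50,y-40)
cv2.imwrite("pics/s5c.png",cv2.resize(im[y-40:y+35,x-50:x+50],None,fx=7,fy=7,interpolation=cv2.INTER_CUBIC))
print((w2px(c,[[.5278,.1815,.108],[.561,.1925,.12]])-[x-50,y-40])*7+3)
E
```

```text
20.35 [0.52794829 0.18156478 0.1137247 ] [ 0.41252053  0.51556073 -0.69884446] [-1.21770928e-01  1.81356790e-01  1.05849664e-04]
303 134
[[353.3761377  311.20841094]
 [426.08824954 301.56119347]]
```

View pics/s5c.png

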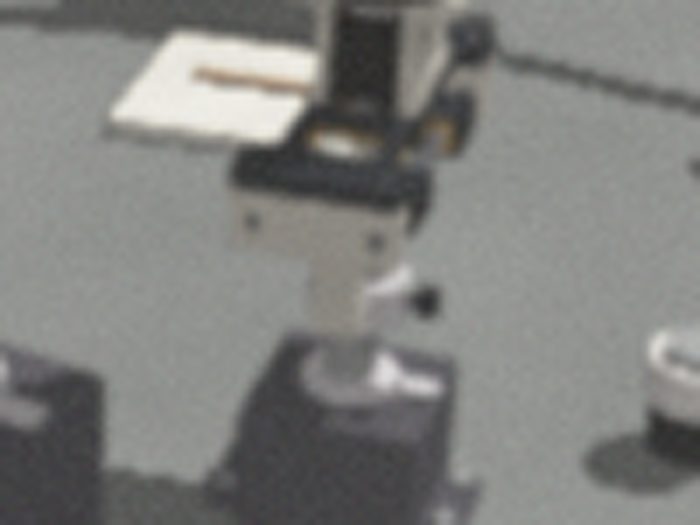

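The collar sits level around the spindle. Its head at (427,300) lies over the pointer and matches the prediction of (426,302), with no contact force, so I'm handing in.

```bash
python3 -c "
from station import *
print(job_done())"
```

```text
the job is handed in; nothing more can be done
None
```

I turned the spindle's flat to the pointer and handed in still holding the collar midway along the flat, its screw over the flat and no contact force felt; the hand-in returned no verdict.

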